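# Charge a grinding jar in the bench vise

## Robot

A 7-joint arm with a two-finger parallel gripper is mounted at the origin on the work surface. World frame = base frame: x ahead of the robot, y to its left, z up, the work surface at z = 0. Lengths are in m, angles in rad, forces in N, time in s.
With the tool pointing down it reaches from about 0.425 to 0.925 m from the base axis. Payload 6.8 kg.
Tool frame: the origin (TCP) lies between the finger pads; the fingertips stand 17 mm ahead of it and the grasp point (between the pads) lies 2 mm behind it; z points along the fingers, y is the direction in which the jaws open and shut (so a half turn about z gives the same grasp; the last joint's range is limited). The gripper opens to 88 mm and grips with 3 to 60 N. Pads are 20 mm wide; open, the fingers measure 115 mm over their backs; the gripper's body (75 mm by 178 mm) begins 61 mm behind the grasp point.
Start: joints at [1.104, 0.477, 0.022, 1.555, -0.011, 1.109, -0.083], TCP at [0.237, -0.632, 0.24] pointing down, gripper open.
Joint ranges: [-2.96, 2.96], [-0.34, 2.1], [-1.41, 1.46], [0.24, 2.44], [-1.37, 4.51], [0.17, 1.92], [-2.96, 2.96]. Speed limits (rad/s): [2.39, 2.39, 3.14, 3.14, 3.14, 3.14, 3.14].

## Interface

Orientations are given as [roll, pitch, yaw] about the fixed x, y, z axes, in that order (R = Rz(yaw) Ry(pitch) Rx(roll)).
In Python, from bench import arm, set_gripper, viewer, job gives the robot as it stands. Calls block until the motion is done:
- arm.move_ptp(position, orientation): joint-space move of the TCP to a pose.
- arm.move_l(position, rotation=None, v=0.15): straight line of the TCP; rotation=None keeps the orientation; v is the mean speed in m/s.
- arm.move_j(angles): joint-space move.
- set_gripper(opening, squeeze=None): opening from 0.0 (shut) to 1.0 (fully open); squeeze is the grip in N (None keeps the last); returns when the fingers have stopped.
- arm.pause(seconds).
- arm.solve_ik(position, orientation): joint angles nearest the present ones, or None.
- arm.state(): the state.
- viewer.snapshot(name): name is "scene" or "top"; returns a dict with "img" (480x640x3 uint8, red, green, blue), "depth" (480x640 float32, m along the optical axis (not along the pixel's ray), 0 where there is no reading), "intrinsics" (3x3 intrinsics, pixels), "k1" (the pictures are not rectified: a ray, as slopes to the right and down, at radius r is drawn at 1 + k1 r^2 times it, then the intrinsics apply), "T" (4x4, takes a point from camera to world coordinates). Camera axes: x right, y down, z forward; pixel columns grow to the right and rows downward; lengths in m; the calibration is good to about 2 mm. A picture is of the moment at which its call begins.
A pose or a line that the arm cannot do raises arm.Unreachable and nothing moves.
- job.sign_off(): hands the job in, once; it reports no verdict.
Trained networks look in the newest picture that a camera, given by its name, has taken for a name from the list of things; names that differ only in an ending like _2 or _b are one class to them, and where a whole thing is asked for, a point or a joint stands for the part that bears it (a point fixed in the world has none). Each returns a list of dicts, best first, with "confidence" (0 to 1); they miss things now and then, are a little off and sometimes report something else, mostly with a low value. They report only what shows in the picture. A call takes as long as a camera call. They do not tell look-alikes from the thing itself.
- viewer.recognise(camera, name): "uv" ([column, row] in pixels, amid what is visible of it).
- viewer.cut_out(camera, name): "pixels" (480x640 bool, what is visible of it) and "uv" ([column, row] in pixels, amid what is visible of it).
- viewer.place_of(camera, name): "uv" ([column, row] in pixels: a listed point, or the origin of a listed thing).
The state is a dict: "time_s": time; "qpos": joint angles; "joint_vel": joint speeds; "effort": joint torques, N m; "tcp_pos": TCP position; "ee_rot": TCP orientation; "wrist_force": force on the tool from outside, world axes, zero at the start; "moment": the same for the moment, N m; "opening": opening from 0.0 (shut) to 1.0 (fully open).
Only numpy, scipy, OpenCV 4.12 (cv2) and the standard library are available. Lean on these libraries where they do the work, as an engineer would, in place of code of your own. Each camera call takes 0.05 s, during which the arm holds its last target. There are 200 camera calls.

## Task

Stand the steel grinding jar between the jaws of the jar vise and crank the vise closed until the jar is held firmly. Then set the funnel on the jar and pour all the balls from the scoops through it into the jar (some scoops may be empty), standing each scoop upright back on the mat. When all balls are in, put the funnel back in its stand, leaving the jar clamped; do not disturb the bottle, slide box and jar lid.

Things in the scene. Friction and masses are not known exactly. Their poses are not given: they have to be found in the camera images.
- vise: Grey jar vise, fixed. Origin under it, below the centre of the clamped jar. Bed x -50..50, y -205..95 mm, top z = 25 mm. Fixed V jaw on the +y side (flanks reach back to y = 16 mm at x = +-32, top z = 80); the sliding jaw on the -y side closes along +y. At the -y end a gear housing (top z = 85) carries a crank turning about the vertical line x = 0, y = -170 mm.
- vise_jaw: Sliding jaw: flat steel plate 56 mm wide (x), 20 mm thick, z 28 to 83 mm in the vise's frame. Origin: middle of its gripping face, at the vise's underside level; axes as the vise's. The origin's y in the vise's frame is -75 mm fully open, about -30 mm when it presses the 60 mm jar into the V. It moves 24 mm per crank turn.
- crank (a joint): Crank angle, rad; grows clockwise seen from above, which closes the jaw (0 = fully open, limit 13.6; the jaw grips the jar near 11.8). Several turns; stays where it is left (self-locking). About 3 N at the handle turns it; once the jar is gripped the handle stops and the force rises: 7 to 10 N there clamps it firmly.
- crank_handle (a point): Point in the crank's handle, a black upright round sleeve, 18 mm diameter, 50 mm high, turning freely on its pin, 55 mm from the crank's axis; the point is on its centre line, 20 mm below its top, 139 mm above the bench.
- crank_axis (a point): Point on the crank's vertical axis at the handle point's height (139 mm above the bench).
- jar: Open cylindrical steel grinding jar, 60 mm outside diameter, 85 mm tall, wall 3 mm, floor 4 mm, about 350 g. Origin at the centre of its underside, z up. It starts upright on the bench on the robot's right.
- funnel: Aluminium funnel 62 mm tall, mouth 100 mm; spout 48 outside, 42 inside, 22 mm long, then a flat collar 72 mm wide and a cone. Origin: centre of the spout's lower end, z up; 23 mm above the bench in its stand, 63 mm above the jar's underside when the collar sits on the jar's rim. Handle: upright plate 10 mm thick (y), x -50 to -96, z 45 to 91 mm; pinch it across its thickness at x = -73, z = 72. 90 g.
- funnel_stand: Grey plastic ring fixed on the bench, 80 mm outside and 54 mm inside diameter, 45 mm high, in which the funnel stands. Origin at the centre of its underside. Jar and stand may have swapped sides from run to run.
- mat: Black bench mat 220 x 360 mm, 3 mm thick, fixed, on the robot's left. Origin at the centre of its underside; the long side is its y. The scoops start on it, their mouths towards the robot.
- reagent: Bystander: amber capped bottle, 56 mm diameter, 130 mm tall, origin under it. Leave alone.
- slide_box: Bystander: wooden microscope slide box 90 x 160 x 35 mm, origin under it. Leave alone.
- jar_lid: Bystander: steel jar lid, 68 mm diameter, 30 mm tall with its knob, origin under it. Leave alone.
- scoop_a: Steel scoop holding 0 to 2 balls. Origin under the pan, z up, open mouth to -x. Pan 92 x 56 mm; floor rises 15 degrees from the back to the lip at x = -45, z = 28 mm; sides 34 mm high. Handle: upright plate 12 mm thick (y), x 46 to 96, z 0 to 75 mm; pinch across its thickness at x = 73, z = 55. 150 g. Dip the mouth over 20 degrees and balls roll out; 45 empties it.
- scoop_b: Another scoop exactly like scoop_a.
- scoop_c: Another scoop exactly like scoop_a.
- ball_a0_center (a point): Centre of a white ceramic grinding ball, 18 mm diameter, 18 g, starting in scoop_a (None if absent).
- ball_a1_center (a point): Centre of a white ceramic grinding ball, 18 mm diameter, 18 g, starting in scoop_a (None if absent).
- ball_b0_center (a point): Centre of a white ceramic grinding ball, 18 mm diameter, 18 g, starting in scoop_b (None if absent).
- ball_b1_center (a point): Centre of a white ceramic grinding ball, 18 mm diameter, 18 g, starting in scoop_b (None if absent).
- ball_c0_center (a point): Centre of a white ceramic grinding ball, 18 mm diameter, 18 g, starting in scoop_c (None if absent).
- ball_c1_center (a point): Centre of a white ceramic grinding ball, 18 mm diameter, 18 g, starting in scoop_c (None if absent).
There are look-alikes about, which are no part of the job. What is shaped like the scoop_c but red is not meant.

How it is judged:
By the outcome, as a careful person would: the job done as asked, in the order asked, and still so for the second after the job is handed in, with the robot touching nothing.
Of ball_a0, ball_a1, ball_b0, ball_b1, ball_c0, ball_c1 only 3 to 6 are there at a start; the rules pass over those that are not, and their reading is None.
At some moment in a run one of scoop_a, scoop_b, scoop_c may be knocked a few centimetres aside while the robot is not near it.
It also fails if it takes over 210 s, if anything falls off the work surface, if the arm or the gripper's body presses on something with over 40 N, if the wrist force passes 120 N, or if a joint passes its speed limit or range.

## Working session

There is one attempt and no reset: what is moved stays moved. The work goes in short steps, each a Python script; the robot and the scene stay as the last script left them, time stands still between calls to the robot, and variables do not carry over. Pictures are saved under pics/ and viewed, about 12 in all and at most 16, crops included, and the job is handed in when it is done.

```bash
ls; mkdir -p pics; cat > h.py <<'E'
import numpy as np, cv2
from bench import arm, set_gripper, viewer, job
def snap(c,name=None):
    s=viewer.snapshot(c)
    if name: cv2.imwrite(f'pics/{name}.png',s['img'][:,:,::-1])
    return s
def rays(s,uv):
    uv=np.atleast_2d(np.asarray(uv,float)); K=s['intrinsics']; k=s['k1']
    d=np.c_[(uv[:,0]-K[0][2])/K[0][0],(uv[:,1]-K[1][2])/K[1][1]]; u=d.copy()
    for _ in range(20): u=d/(1+k*(u**2).sum(1,keepdims=True))
    return np.c_[u,np.ones(len(u))]
def at_z(s,uv,z):
    T=s['T']; r=rays(s,uv)@T[:3,:3].T; o=T[:3,3]
    return o+r*((z-o[2])/r[:,2])[:,None]
def cloud(s,mask=None):
    m=s['depth']>0
    if mask is not None: m&=mask
    v,u=np.nonzero(m); T=s['T']
    return (rays(s,np.c_[u,v])*s['depth'][v,u][:,None])@T[:3,:3].T+T[:3,3]
def proj(s,p):
    T=s['T']; q=(np.atleast_2d(p)-T[:3,3])@T[:3,:3]; u=q[:,:2]/q[:,2:]; u=u*(1+s['k1']*(u**2).sum(1,keepdims=True))
    K=s['intrinsics']; return np.c_[u[:,0]*K[0][0]+K[0][2],u[:,1]*K[1][1]+K[1][2]]
E
python3 - <<'E'
from h import *
print({k:v for k,v in arm.state().items()})
for c in('scene','top'):
    s=snap(c,c+'0'); print(c,s['T'].round(3).tolist(),s['intrinsics'],s['k1'])
    for n in 'vise vise_jaw crank_handle crank_axis jar funnel funnel_stand mat reagent slide_box jar_lid scoop_a ball_a0_center'.split():
        z={'crank_handle':.139,'crank_axis':.139,'ball_a0_center':.03,'scoop_a':.003,'funnel':.023}.get(n,0)
        for d in viewer.place_of(c,n):
            print(n,round(d['confidence'],2),np.round(d['uv']),at_z(s,d['uv'],z)[0].round(3))
E
```

```text
pics
{'time_s': 0.0, 'qpos': array([ 1.10393833,  0.47784557,  0.02233733,  1.55642744, -0.01150837,
        1.10931371, -0.08309247]), 'joint_vel': array([-0.00042084, -0.00118488, -0.00025008,  0.00086059, -0.00040224,
       -0.00045095,  0.00173533]), 'effort': array([ 5.57034273e-04, -5.82855070e+01,  1.53573800e+00, -2.72601575e+01,
       -5.40969463e-02,  1.70195836e-02,  1.90407291e-04]), 'tcp_pos': array([ 0.23679075, -0.63149306,  0.23866131]), 'ee_rot': array([-3.13973132e+00,  1.31574683e-04,  3.58785902e-01]), 'wrist_force': array([-0.04496466,  0.06550119, -0.38291696]), 'moment': array([ 0.00298346,  0.01792645, -0.03796601]), 'opening': 1.0013199286810748}
scene [[0.824, 0.387, -0.414, 0.94], [0.567, -0.568, 0.596, -0.571], [-0.004, -0.726, -0.688, 0.85], [0.0, 0.0, 0.0, 1.0]] [[534.0704641    0.         313.59041841]
 [  0.         534.0704641  233.01645859]
 [  0.           0.           1.        ]] -0.05880145288638229
vise 0.74 [297. 286.] [ 0.491  0.014 -0.   ]
vise 0.42 [273. 309.] [ 0.487 -0.063  0.   ]
vise 0.22 [157. 390.] [ 0.429 -0.326  0.   ]
vise_jaw 0.7
[... 1409 characters left out ...]
2 [484. 203.] [ 0.583 -0.277  0.139]
jar 0.6 [486. 281.] [ 0.428 -0.317  0.   ]
funnel 0.68 [486. 206.] [ 0.596 -0.314  0.023]
funnel_stand 0.53 [485. 201.] [ 0.61  -0.318  0.   ]
mat 0.67 [203. 242.] [0.51  0.321 0.   ]
reagent 0.89 [383. 124.] [ 0.789 -0.088  0.   ]
slide_box 0.81 [315. 117.] [0.804 0.069 0.   ]
jar_lid 0.7 [449. 130.] [ 0.773 -0.24   0.   ]
scoop_a 0.88 [206. 243.] [0.506 0.312 0.003]
scoop_a 0.85 [156. 258.] [0.473 0.425 0.003]
scoop_a 0.74 [208. 371.] [0.222 0.299 0.003]
scoop_a 0.72 [252. 233.] [0.531 0.209 0.003]
scoop_a 0.65 [400. 270.] [ 0.45  -0.127  0.003]
ball_a0_center 0.68 [385. 124.] [ 0.78  -0.089  0.03 ]
ball_a0_center 0.54 [485. 199.] [ 0.609 -0.312  0.03 ]
```

View pics/top0.png

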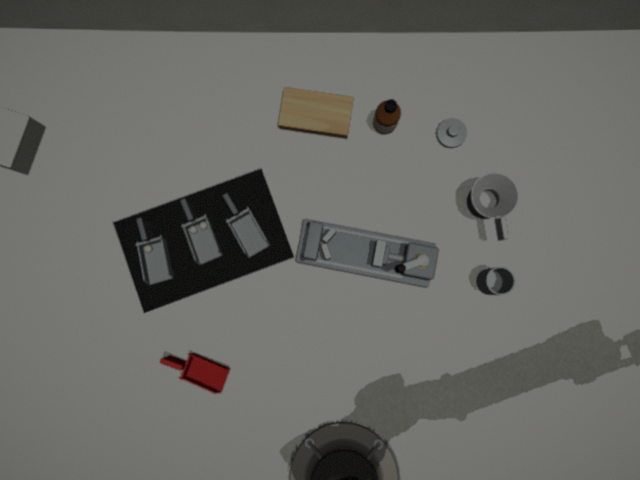

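View pics/scene0.png

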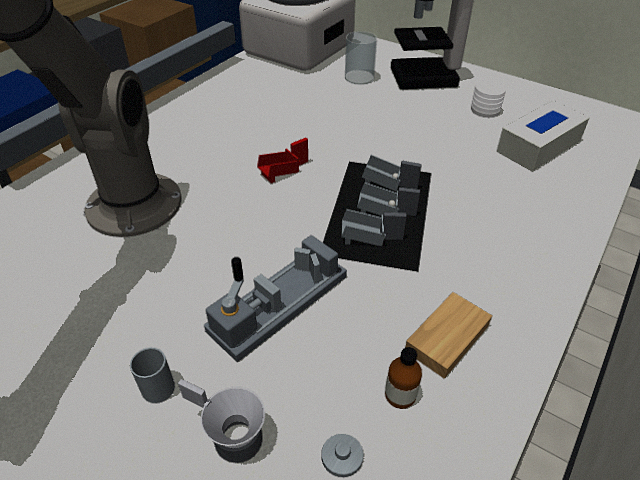

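Top view: steel scoops at (156,258) with one ball at about (148,247), (203,240) with two at (192,231) and (203,229), and (248,232), which looks empty. The red look-alike is at (205,372), so I exclude it. The jar is at (495,281), the funnel at (494,195) and the vise at (338,246), with its crank at (425,257). Next I'll measure precisely and check a crop of the scoops.

```bash
cat >> h.py <<'E'
def circ(p):
    A=np.c_[2*p[:,:2],np.ones(len(p))]; x=np.linalg.lstsq(A,(p[:,:2]**2).sum(1),rcond=None)[0]
    return x[:2],np.sqrt(x[2]+x[0]**2+x[1]**2)
def near(P,c,r,z0,z1): return P[(np.hypot(P[:,0]-c[0],P[:,1]-c[1])<r)&(P[:,2]>z0)&(P[:,2]<z1)]
def rect(p): return cv2.minAreaRect((p[:,:2]*1000).astype(np.float32))
def scoops(s):
    """pose of steel scoops from top view: list of (x,y,yaw,nballs-ish)"""
    out=[]; P=cloud(s)
    for d in viewer.cut_out('top','scoop_a'):
        m=d['pixels']; col=s['img'][m].mean(0)
        if d['confidence']<.3 or col[0]>1.6*col[1]: continue
        p=cloud(s,cv2.erode(m.astype(np.uint8),np.ones((3,3)))>0); h=p[(p[:,2]>.060)&(p[:,2]<.09)]   # handle top edge z~.078
        q=p[p[:,2]<.05]
        if len(h)<5 or len(q)<50: continue
        out.append((d['confidence'],d['uv'],h[:,:2].mean(0),q[:,:2].mean(0),len(h)))
    return out
E
python3 - <<'E'
from h import *
s=snap('top'); P=cloud(s)
for nm,c in(('jar',(.428,-.317)),):
    p=near(P,c,.06,.080,.092); print(nm,len(p),circ(p), rect(p))
    p=near(P,c,.08,.03,.10); print(rect(p))
p=near(P,(.6,-.315),.07,.078,.092); print('funnel rim',len(p),circ(p),rect(p))
p=near(P,(.6,-.315),.13,.10,.13); print('funnel handle top',len(p),p.mean(0),rect(p))
p=near(P,(.6,-.315),.05,.03,.05); print('stand',len(p))
for z0,z1 in((.015,.2),(.075,.095),(.018,.032)):
    p=near(P,(.487,-.045),.17,z0,z1); print('vise',z0,len(p),rect(p))
p=near(P,(.445,-.11),.03,.15,.17); print('crank h top',len(p),p.mean(0) if len(p) else 0)
for o in scoops(s): print(o[0],o[1],o[2],o[3],o[4],np.arctan2(*(o[2]-o[3])[::-1]))
i=s['img'][160:320,100:310]; cv2.imwrite('pics/crop1.png',cv2.resize(i,None,fx=3.7,fy=3.7,interpolation=cv2.INTER_CUBIC)[:,:,::-1])
E
```

```text
jar 166 (array([ 0.42756406, -0.32367879]), np.float64(0.028442454754446518)) ((427.6803283691406, -323.9367980957031), (56.56001281738281, 61.765830993652344), 0.8988752961158752)
((427.68963623046875, -324.5313720703125), (56.56001281738281, 62.95518493652344), 0.8988752961158752)
funnel rim 517 (array([ 0.60543585, -0.3148167 ]), np.float64(0.04686868066183873)) ((604.889892578125, -319.3096923828125), (109.99433135986328, 97.7543716430664), 42.59910583496094)
funnel handle top 154 [ 0.53531968 -0.3229944   0.1124964 ] ((535.9518432617188, -324.1227722167969), (47.51203155517578, 12.346885681152344), 7.745676040649414)
stand 183
vise 0.015 6142 ((487.27008056640625, -46.734527587890625), (299.739990234375, 100.459716796875), 79.74275207519531)
vise 0.075 1704 ((487.3130798339844, -54.062713623046875), (280.7669677734375, 80.19670867919922), 80.33953094482422)
vise 0.018 3639 ((487.383056640625, -46.11016845703125), (298.4709777832031, 100.459716796875), 79.74275207519531)
crank h top 65 [ 0.44714235 -0.10772495  0.15884672]
0.85 [200.9, 237.3] [0.56622724 0.33485818] [0.50769159 0.31624918] 119 0.3078047799943717
0.64 [245.6, 230.4] [0.58061898 0.24339904] [0.52856025 0.21611789] 104 0.4826985246659869
0.62 [148.0, 249.6] [0.52152432 0.43190919] [0.46834622 0.4220743 ] 141 0.1828760301644749
```

View pics/crop1.png

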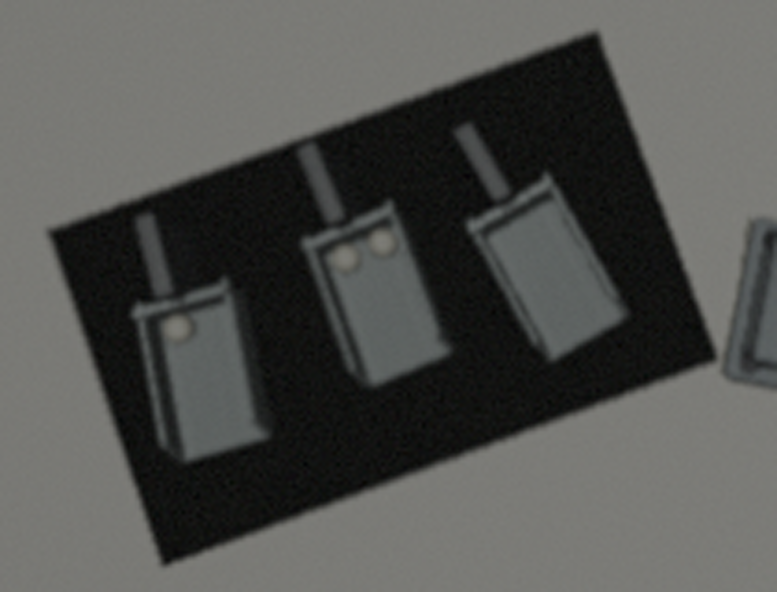

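The crop shows one ball in the left scoop, two in the middle one and none in the right one, so three in all. The measured sizes match the given ones: vise 300 x 100 mm and crank radius 55 mm. Now I'll move the jar.

```bash
cat >> h.py <<'E'
VY=np.radians(-10.26); VC=np.array([.4873,-.0464])
vx=np.array([np.cos(VY),np.sin(VY)]); vy=np.array([-np.sin(VY),np.cos(VY)])
V0=VC+.055*vy; CA=VC-.115*vy
def vis(x,y,z): return np.r_[V0+x*vx+y*vy,z]
pi=np.pi
def st(m=''):
    a=arm.state(); print(m,'t %.1f'%a['time_s'],a['tcp_pos'].round(4),a['ee_rot'].round(3),'F',a['wrist_force'].round(2),'open %.3f'%a['opening'],flush=True); return a
E
python3 - <<'E'
from h import *
print(V0,CA)
ys=[VY+pi/2,VY-pi/2]
J=np.array([.4276,-.3225])
for yaw in ys:
    print(yaw,[arm.solve_ik(p,[pi,0,yaw]) is not None for p in ([*J,.2],[*J,.068],vis(0,-.008,.25),vis(0,-.008,.094))], arm.solve_ik([*J,.2],[pi,0,yaw]))
yaw=min([y for y in ys if arm.solve_ik([*J,.2],[pi,0,y]) is not None],key=lambda y:abs(arm.solve_ik([*J,.2],[pi,0,y])[6]))
arm.move_ptp([*J,.2],[pi,0,yaw]); st('above')
arm.move_l([*J,.068],v=.12); st('down')
set_gripper(0.0,40); st('grip')
arm.move_l([*J,.22],v=.2); st('lift')
arm.move_ptp(vis(0,-.008,.22),[pi,0,yaw]); 
arm.move_l(vis(0,-.008,.097),v=.12); st()
E
```

```text
[0.49709634 0.00772053] [ 0.46681674 -0.15956111]
1.3917255455402784 [True, True, True, True] [ 0.79083178  0.31256181 -0.31491091  1.9128662   0.1187378   0.93400126
  0.24036546]
-1.7498671080495147 [True, True, True, True] [ 0.27866604  0.29806446  0.30422845  1.9470117  -0.111443    0.91247196
 -2.68206328]
above t 2.9 [ 0.427  -0.3245  0.2001] [3.141e+00 1.000e-03 1.388e+00] F [-0.1   0.37 -0.01] open 1.000
down t 4.1 [ 0.4281 -0.3228  0.0687] [3.140e+00 1.000e-03 1.392e+00] F [ 0.22 -0.51  0.6 ] open 1.001
grip t 4.7 [ 0.4272 -0.3226  0.0682] [-3.141  0.     1.391] F [-1.69  0.35  4.24] open 0.673
lift t 5.6 [ 0.4268 -0.322   0.2186] [-3.139e+00 -1.000e-03  1.392e+00] F [-0.    0.75 -4.6 ] open 0.670
 t 8.0 [ 4.963e-01 -1.000e-04  9.770e-02] [ 3.14  -0.     1.392] F [ 0.08  0.67 -3.61] open 0.676
```

```bash
python3 - <<'E'
from h import *
for z in np.arange(.096,.0895,-.001):
    arm.move_l(vis(0,-.008,z),v=.05); a=arm.state()
    if a['wrist_force'][2]>-1.5: break
st('contact')
set_gripper(.95,40); st('rel')
arm.move_l(vis(0,-.008,.24),v=.25)
H=np.r_[.4471,-.1077]; 
ph=np.arctan2(*(H-CA)[::-1]); print('handle ang',ph,np.hypot(*(H-CA)))
yaws=[VY+pi/2,VY]
arm.move_ptp([*H,.22],[pi,0,VY+pi/2]); st()
s=snap('top','top1'); P=cloud(s)
sc=snap('scene','scene1'); Q=cloud(sc)
from h import *
for nm,X in(('top',P),('scene',Q)):
    p=near(X,vis(0,-.008,0)[:2],.045,.103,.117); print(nm,len(p),circ(p) if len(p)>20 else 0,rect(p))
print('want',vis(0,-.008,0))
p=near(P,H,.03,.15,.17);print(len(p)); p=near(Q,H,.03,.152,.165);print(len(p),p.mean(0) if len(p) else 0)
E
```

```text
contact t 9.0 [ 4.958e-01 -1.000e-04  9.320e-02] [ 3.141 -0.     1.392] F [-1.22 -0.05 -1.41] open 0.671
rel t 9.6 [ 4.957e-01 -2.000e-04  9.310e-02] [3.141 0.    1.392] F [-0.13 -0.11  0.07] open 0.949
handle ang 1.9341037482347467 0.05548264876663418
 t 10.9 [ 0.446  -0.1079  0.2185] [-3.139e+00 -1.000e-03  1.390e+00] F [ 0.69  0.1  -0.04] open 0.952
top 139 (array([ 0.4955933 , -0.00160893]), np.float64(0.028108705111755727)) ((495.9936218261719, -1.7036323547363281), (58.64597702026367, 56.356327056884766), 0.49336278438568115)
scene 235 (array([ 0.49636147, -0.00197682]), np.float64(0.02820046377920773)) ((495.882080078125, -2.1197853088378906), (58.09672546386719, 59.897132873535156), 35.008544921875)
want [ 4.95671419e-01 -1.51547594e-04  0.00000000e+00]
0
82 [ 0.44813961 -0.10859021  0.15821586]
```

View pics/scene1.png

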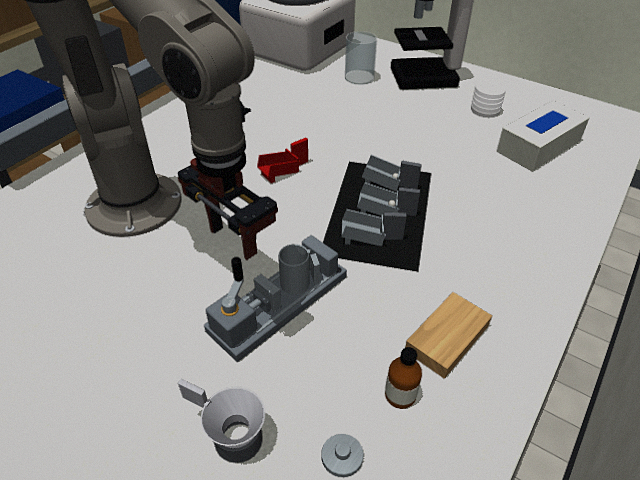

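The scene view shows the jar upright on the bed between the jaws at (293,267), with the handle free at (237,268). Now I'll crank.

```bash
cat >> h.py <<'E'
PH=1.930; R=.055
def hp(th,z=.137): a=PH-th; return np.r_[CA+R*np.array([np.cos(a),np.sin(a)]),z]
def ft(th):
    a=PH-th; F=arm.state()['wrist_force']; t=np.array([np.sin(a),-np.cos(a)]); n=np.array([np.cos(a),np.sin(a)])
    return -F[:2]@t, F[:2]@n      # resisting tangential, radial
E
python3 - <<'E'
from h import *
arm.move_ptp(hp(0,.2),[pi,0,VY+pi/2])
arm.move_l(hp(0),v=.12); st('at'); set_gripper(0,20); st('grip')
th=0
while th<11.0:
    th+=min(.35,11.0001-th); arm.move_l(hp(th),v=.13); f=ft(th)
    if int(th/.35)%4==0: print('%.2f'%th,np.round(f,1))
    if f[0]>12: break
st('end'); print(th)
E
```

```text
at t 11.9 [ 0.4481 -0.108   0.1377] [ 3.141 -0.     1.392] F [ 0.83  0.05 -0.24] open 0.945
grip t 12.9 [ 0.4472 -0.108   0.1369] [-3.141  0.     1.392] F [-1.08  0.34  0.8 ] open 0.202
1.40 [-2.9 -3. ]
2.80 [-2.1 -1.9]
4.20 [-2.5  5.1]
5.95 [-3.2  4.6]
7.35 [-3.3  0.3]
8.75 [-3.  -3.1]
10.15 [-2.4  2.4]
end t 22.5 [ 0.4158 -0.1816  0.1371] [3.14e+00 3.00e-03 1.39e+00] F [ -2.12 -11.63  -3.34] open 0.200
11.0001
```

```bash
python3 - <<'E'
from h import *
arm.pause(.3); st('now'); print(ft(11.0))
s=snap('top'); P=cloud(s); sc=snap('scene','scene2'); Q=cloud(sc)
for nm,X in(('top',P),('scene',Q)):
    p=near(X,V0,.045,.103,.117); print(nm,len(p),circ(p) if len(p)>20 else 0,rect(p))
print(V0)
for c,z in(('scene',s),('top',s)): pass
for nm,X in(('top',P),('scene',Q)):
    l=np.c_[(X[:,:2]-V0)@vx,(X[:,:2]-V0)@vy,X[:,2]]
    p=l[(abs(l[:,0])<.027)&(l[:,1]<-.026)&(l[:,1]>-.09)&(l[:,2]>.078)&(l[:,2]<.088)]; print(nm,'jaw top y',len(p),p[:,1].min(),np.percentile(p[:,1],[5,50,95]))
i=sc['img'][200:370,190:370]; cv2.imwrite('pics/crop2.png',cv2.resize(i,None,fx=3.4,fy=3.4,interpolation=cv2.INTER_CUBIC)[:,:,::-1])
E
```

```text
now t 22.8 [ 0.4158 -0.1817  0.1371] [3.141e+00 3.000e-03 1.390e+00] F [ -1.77 -11.59  -2.85] open 0.203
(np.float64(10.251364322572517), np.float64(5.685819604383684))
top 141 (array([0.49789002, 0.0073747 ]), np.float64(0.028181921880801198)) ((497.8614807128906, 7.483978271484375), (58.979454040527344, 57.79795455932617), 26.583269119262695)
scene 225 (array([0.49838823, 0.0074181 ]), np.float64(0.02842890946371289)) ((498.4929504394531, 7.429840087890625), (58.7464714050293, 59.59239196777344), 48.55624008178711)
[0.49709634 0.00772053]
top jaw top y 222 -0.04970091489237458 [-0.04864552 -0.03997135 -0.03121632]
scene jaw top y 258 -0.049910122077443476 [-0.04830993 -0.03961683 -0.02762484]
```

View pics/crop2.png

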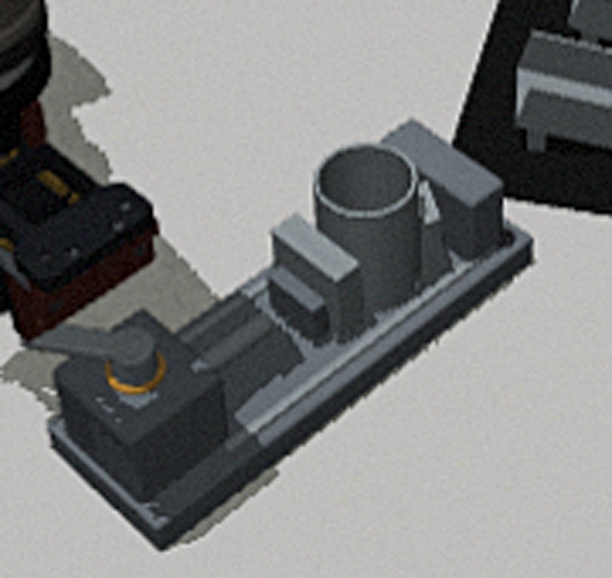

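The crop shows the jar seated in the V with the jaw plate against it, face at y of about -30 mm. The crank resists with about 10 N, so the jar is clamped. Next is the funnel, so I'll release the handle and check the reach for placing and pouring.

```bash
cat >> h.py <<'E'
from scipy.spatial.transform import Rotation as Ro
JC=np.array([.4979,.0076])   # jar centre after clamping
LIP=np.array([-.045,0,.028]); GR=np.array([.073,0,.055])
def spose(lip,phi,tilt,flip=0,gx=.073,gz=.055):
    """TCP pose so that scoop lip is at lip (world), handle direction phi, mouth dipped by tilt"""
    S=Ro.from_euler('z',phi)*Ro.from_euler('y',-tilt); T=S*Ro.from_euler('x',pi)
    if flip: T=T*Ro.from_euler('z',pi)
    p=lip+S.apply(np.array([gx,0,gz])-LIP)+T.apply([0,0,.002])
    return p,T.as_euler('xyz')
def lip_at(phi,off=.022,z=.182): return np.r_[JC+off*np.array([np.cos(phi),np.sin(phi)]),z]
E
python3 - <<'E'
from h import *
set_gripper(.6,20); st('rel'); arm.move_l(hp(11.0,.25),v=.25)
ok=lambda p,o:(lambda q:None if q is None else round(float(q[6]),1))(arm.solve_ik(p,o))
for d in range(-180,181,30):
    f=np.radians(d); p=JC+.073*np.array([np.cos(f),np.sin(f)])
    print('handle dir',d,'funnel',[ok([*p,z],[pi,0,f+k]) for z in(.158,.25) for k in(0,pi)],'| pour',
      [[ok(*spose(lip_at(f),f,np.radians(t),k)) for t in(0,25,50)] for k in(0,1)])
E
```

```text
rel t 23.6 [ 0.4151 -0.1786  0.137 ] [-3.141 -0.     1.392] F [ 0.32 -0.41 -0.31] open 0.602
handle dir -180 funnel [1.2, -1.9, 1.3, -1.8] | pour [[1.4, 1.2, 1.1], [-1.8, -1.8, -1.9]]
handle dir -150 funnel [1.7, -1.3, 1.9, -1.2] | pour [[2.0, 1.7, 1.6], [-1.1, -1.4, -1.5]]
handle dir -120 funnel [2.3, -0.7, 2.4, -0.6] | pour [[2.5, 2.1, 1.9], [-0.5, -1.0, -1.2]]
handle dir -90 funnel [-2.3, -0.2, -2.6, -0.1] | pour [[-2.3, 2.4, 2.1], [-0.0, -0.5, -0.9]]
handle dir -60 funnel [-2.7, 0.2, -2.7, 0.3] | pour [[-2.6, -2.5, 2.4], [0.4, -0.1, -0.7]]
handle dir -30 funnel [-2.3, 0.7, -2.3, 0.8] | pour [[-2.2, -2.7, 2.7], [0.8, 0.4, -0.5]]
handle dir 0 funnel [-1.9, 1.1, -1.8, 1.2] | pour [[-1.8, -1.9, 2.5], [1.1, 1.0, -0.6]]
handle dir 30 funnel [-1.5, 1.5, -1.4, 1.6] | pour [[-1.5, -1.1, None], [1.5, 1.8, None]]
handle dir 60 funnel [-1.0, 1.9, -1.0, 2.1] | pour [[-1.1, -0.5, 0.4], [1.9, 2.6, -2.5]]
handle dir 90 funnel [-0.6, 2.3, -0.5, 2.5] | pour [[-0.7, 0.0, 0.5], [2.3, -3.0, -2.5]]
handle dir 120 funnel [-0.0, -2.2, 0.1, -2.5] | pour [[-0.1, 0.4, 0.7], [-2.5, -2.6, -2.3]]
handle dir 150 funnel [0.6, -2.5, 0.7, -2.4] | pour [[0.6, 0.8, 0.9], [-2.5, -2.2, -2.1]]
handle dir 180 funnel [1.2, -1.9, 1.3, -1.8] | pour [[1.4, 1.2, 1.1], [-1.8, -1.8, -1.9]]
```

```bash
python3 - <<'E'
from h import *
psi=np.radians(7.6); H=np.r_[.5345,-.3235]
arm.move_ptp([*H,.25],[pi,0,psi]); st()
arm.move_l([*H,.093],v=.12); st('down')
set_gripper(0,55); st('grip')
arm.move_l([*H,.27],v=.2); st('lift')
f=np.radians(-120); q=JC+.073*np.array([np.cos(f),np.sin(f)])
arm.move_ptp([*q,.27],[pi,0,f+pi]); st('over')
s=snap('top','top3'); sc=snap('scene','scene3')
dz=.27-.093+.085
for nm,X in(('top',cloud(s)),('scene',cloud(sc))):
    p=near(X,JC,.065,dz-.006,dz+.004); print(nm,len(p),circ(p) if len(p)>20 else 0,rect(p) if len(p)>5 else 0, p[:,2].mean(), np.linalg.lstsq(np.c_[p[:,:2]-JC,np.ones(len(p))],p[:,2],rcond=None)[0])
E
```

```text
t 25.2 [ 0.5339 -0.3225  0.2488] [-3.14e+00  2.00e-03  1.35e-01] F [-0.94  0.04 -1.41] open 0.601
down t 26.7 [ 0.5351 -0.3238  0.0938] [ 3.141e+00 -1.000e-03  1.330e-01] F [0.06 0.62 0.46] open 0.601
grip t 27.4 [ 0.5345 -0.3236  0.093 ] [3.142 0.    0.133] F [-0.66  0.44  0.59] open 0.108
lift t 28.5 [ 0.5338 -0.3231  0.2686] [-3.14e+00  2.00e-03  1.33e-01] F [ 0.05 -0.18 -0.63] open 0.111
over t 29.5 [ 0.4619 -0.057   0.2699] [ 3.141 -0.     1.044] F [ 0.06  0.14 -1.09] open 0.113
top 412 (array([0.49904478, 0.00546256]), np.float64(0.04585056934603055)) ((499.322021484375, 13.136697769165039), (81.15751647949219, 97.99722290039062), 86.38111114501953) 0.26029237143968065 [0.00050959 0.00523021 0.26022992]
scene 320 (array([0.49788224, 0.00333544]), np.float64(0.048135571044085265)) ((509.0223083496094, 2.365825653076172), (80.39395904541016, 108.46519470214844), 4.788284778594971) 0.2600305956614576 [ 0.00229614 -0.01136068  0.26006326]
```

View pics/scene3.png

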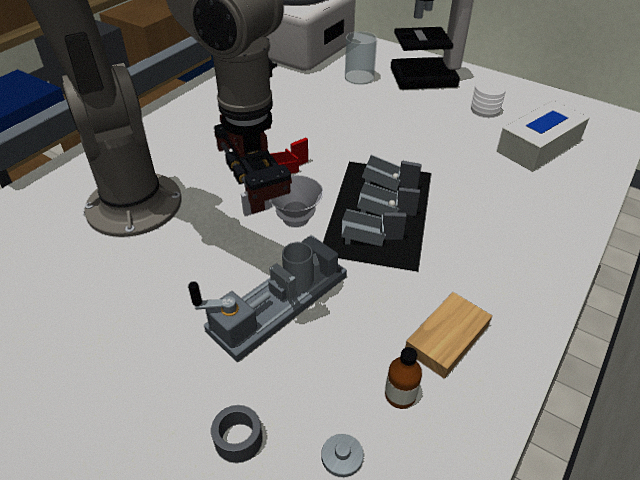

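The scene view shows the funnel held level over the jar at (298,200), the stand empty at (237,432) and the jar clamped at (297,262). I'll refine the offset, then lower the funnel with a force check.

```bash
cat >> h.py <<'E'
from scipy.optimize import least_squares
def circR(p,R,c0): 
    r=least_squares(lambda c:np.hypot(*(p[:,:2]-c).T)-R,c0,loss='soft_l1',f_scale=.002); return r.x, np.sqrt(np.mean(r.fun**2))
def edgeR(X,c,rad,z0,z1,R):
    """outer edge points per angular bin, then fixed-radius fit"""
    p=near(X,c,rad,z0,z1); a=((np.arctan2(p[:,1]-c[1],p[:,0]-c[0])+pi)/(2*pi)*36).astype(int); r=np.hypot(*(p[:,:2]-c).T)
    e=np.array([p[a==k][np.argmax(r[a==k])] for k in range(36) if (a==k).any()]); return circR(e,R,c)[0],len(e)
E
python3 - <<'E'
from h import *
s=snap('top'); sc=snap('scene'); st()
for nm,X in(('top',cloud(s)),('scene',cloud(sc))):
    print(nm,'funnel',edgeR(X,JC,.062,.258,.268,.05),'jar',edgeR(X,JC,.04,.105,.115,.03) if 0 else '')
    print('stand',edgeR(X,np.r_[.605,-.315],.05,.04,.05,.04))
E
```

```text
t 29.7 [ 0.4618 -0.0568  0.2698] [-3.141 -0.     1.045] F [ 0.01  0.87 -0.51] open 0.112
top funnel (array([0.49906828, 0.00422173]), 28) jar 
stand (array([ 0.60865847, -0.31433096]), 36)
scene funnel (array([0.49832627, 0.00539784]), 26) jar 
stand (array([ 0.6072872 , -0.31371669]), 36)
```

```bash
python3 - <<'E'
from h import *
f=np.radians(-120); q=JC+.073*np.array([np.cos(f),np.sin(f)])+[-.0003,.0022]
print(q)
arm.move_l([*q,.19],v=.15); st(); b=arm.state()['wrist_force']
for z in list(np.arange(.187,.156,-.003)):
    arm.move_l([*q,z],v=.05); F=arm.state()['wrist_force']; print(round(z,3),(F-b).round(1))
    if F[2]-b[2]>3 or np.hypot(*(F-b)[:2])>4: break
st('end')
sc=snap('scene','scene4')
i=sc['img'][130:330,190:390]; cv2.imwrite('pics/crop4.png',cv2.resize(i,None,fx=3,fy=3,interpolation=cv2.INTER_CUBIC)[:,:,::-1])
E
```

```text
[ 0.4611     -0.05341985]
 t 30.4 [ 0.4616 -0.0534  0.1905] [ 3.141e+00 -1.000e-03  1.047e+00] F [ 0.44 -0.24  0.2 ] open 0.113
0.187 [-0.1  0.5 -0.4]
0.184 [-0.7  0.5 -1.4]
0.181 [-0.1 -0.1 -1.5]
0.178 [-1.3 -0.2 -1. ]
0.175 [-0.5  0.1 -1.3]
0.172 [-1.   1.3 -0.9]
0.169 [-1.   0.3 -1.8]
0.166 [-0.8  0.8 -0.2]
0.163 [-0.4  0.4 -0. ]
0.16 [-0.7 -0.1 -1.1]
0.157 [-2.6 -1.1  5.4]
end t 33.2 [ 0.4615 -0.0536  0.1575] [3.141 0.    1.047] F [-2.21 -1.32  5.64] open 0.114
```

View pics/crop4.png

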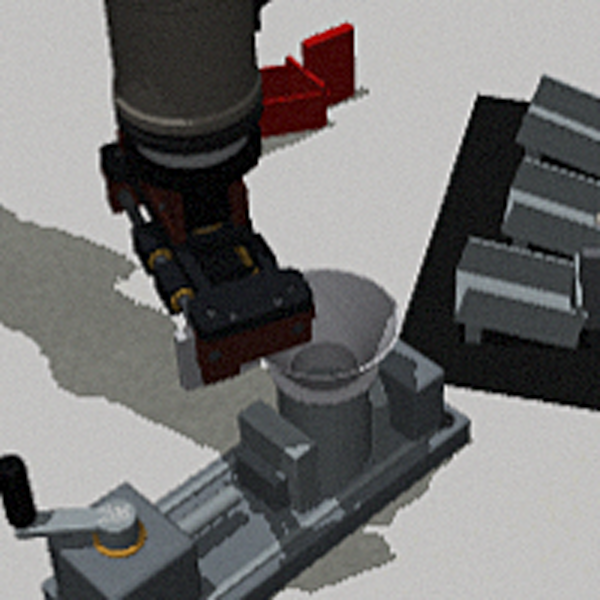

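The funnel is seated on the jar: contact came at the expected height, and the crop shows the spout inside the rim. I'll release it and re-look at the scoops.

```bash
cat >> h.py <<'E'
def look(name=None):
    s=snap('top',name); out=[]
    for o in scoops(s):
        c=o[2]; h=near(cloud(s),c,.05,.066,.09); (w,hh,a)=rect(h)[1]+(rect(h)[2],)
        u=np.linalg.svd(h[:,:2]-h[:,:2].mean(0))[2][0]; d=o[2]-o[3]; u=u*np.sign(u@d)
        r=rect(h); out.append((np.array(r[0])/1000,float(np.arctan2(u[1],u[0])),float(np.arctan2(d[1],d[0])),r[1],np.round(o[1]),h[:,2].mean()))
    return s,out
E
python3 - <<'E'
from h import *
set_gripper(.35,20); a=st('rel'); p=a['tcp_pos']
arm.move_l([p[0],p[1],.27],v=.2)
arm.move_ptp([.45,-.2,.30],[pi,0,pi/3]); st()
s,o=look('top5')
for x in o: print(x)
for X in (cloud(s),cloud(snap('scene'))): print('funnel',edgeR(X,JC,.062,.146,.156,.05))
E
```

```text
rel t 33.8 [ 0.4611 -0.0534  0.1569] [-3.142 -0.     1.047] F [-0.39 -0.55  0.12] open 0.350
 t 35.1 [ 0.4495 -0.1996  0.2987] [-3.139 -0.     1.047] F [-0.07 -0.18 -0.89] open 0.347
(array([0.58674738, 0.2490141 ]), 0.5176188750062075, 0.4949579515346409, (50.670894622802734, 12.44178581237793), array([246., 228.]), np.float64(0.07746844399715412))
(array([0.53005194, 0.43798099]), 0.2682560555692754, 0.19397338022599445, (52.247562408447266, 13.64122200012207), array([150., 252.]), np.float64(0.07669606182492365))
(array([0.57380701, 0.34166068]), 0.3889101447491675, 0.2964041555878159, (51.3141975402832, 12.942707061767578), array([201., 239.]), np.float64(0.07701003620528797))
funnel (array([0.49861288, 0.00866161]), 36)
funnel (array([0.49822617, 0.00954628]), 36)
```

View pics/top5.png

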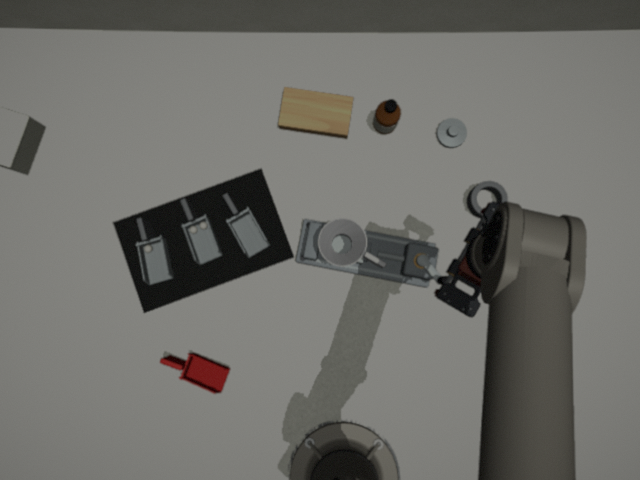

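The top view shows the funnel upright on the jar at (343,243), the scoops unmoved with balls at (148,247), (193,231) and (203,229), and the right scoop empty. Next I'll pick up the middle scoop with its two balls.

```bash
cat >> h.py <<'E'
TZ=.056
def pick(c,yaw):
    set_gripper(.45,20)
    arm.move_ptp([*c,.27],[pi,0,yaw]); st('above')
    arm.move_l([*c,TZ],v=.15); st('down'); set_gripper(0,58); st('grip')
    arm.move_l([*c,TZ+.02],v=.06); arm.move_l([*c,.29],v=.15); st('lift')
E
python3 - <<'E'
from h import *
print([arm.solve_ik([.5738,.3417,z],[pi,0,.33]) for z in (.27,.056)])
pick(np.array([.5738,.3417]),.33)
s=snap('top','top6'); sc=snap('scene','scene6')
i=np.hstack([cv2.resize(s['img'][130:290,110:310],None,fx=2,fy=2),cv2.resize(sc['img'][50:210,300:500],None,fx=2,fy=2)])
cv2.imwrite('pics/crop6.png',i[:,:,::-1])
E
```

```text
[array([-0.15107118,  0.53392747, -0.70666175,  1.50185536,  0.35718804,
        1.23784736, -2.14701531]), array([-0.27042948,  0.72642893, -0.52108147,  1.67376213,  0.45006926,
        0.86342596, -2.22077536])]
above t 37.7 [0.5746 0.3404 0.27  ] [ 3.141 -0.     0.328] F [ 0.06 -0.36 -0.5 ] open 0.447
down t 39.2 [0.5744 0.3422 0.057 ] [-3.141e+00 -2.000e-03  3.300e-01] F [ 0.27 -0.02 -0.22] open 0.450
grip t 39.8 [0.5739 0.3419 0.0563] [-3.141 -0.     0.33 ] F [ 0.18 -0.1   2.62] open 0.131
lift t 41.9 [0.5734 0.3413 0.2889] [3.141e+00 2.000e-03 3.300e-01] F [ 0.03 -0.54 -2.19] open 0.131
```

View pics/crop6.png

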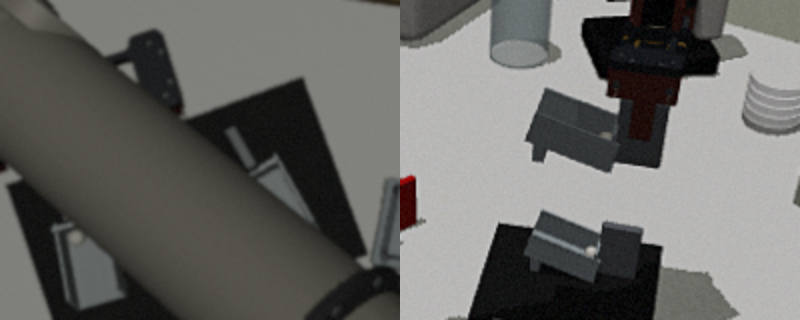

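The crop shows the scoop held level with its balls at the back. Now I'll pour.

```bash
cat >> h.py <<'E'
JC=np.array([.4983,.0085])
def pour(phi=pi/2):
    up=np.array([0,0,.07]); L=lip_at(phi)
    p,r=spose(L+up,phi,0); arm.move_l(p,r,v=.2); st('over')
    p,r=spose(L,phi,0); arm.move_l(p,r,v=.12)
    for t in (10,18,24,30,38,46,52):
        p,r=spose(L,phi,np.radians(t)); arm.move_l(p,r,v=.08)
    st('tilted'); arm.pause(.8)
    return snap('scene'),L,up
def unpour(L,up,phi=pi/2):
    for t in (25,0):
        p,r=spose(L+up*(1-t/50),phi,np.radians(t)); arm.move_l(p,r,v=.15)
    st('level')
E
python3 - <<'E'
from h import *
try: sc,L,up=pour()
except arm.Unreachable as e: print('UNR',e); st(); raise SystemExit
i=sc['img'][60:320,180:430]; cv2.imwrite('pics/crop7.png',cv2.resize(i,None,fx=2.2,fy=2.2,interpolation=cv2.INTER_CUBIC)[:,:,::-1])
E
```

```text
over t 43.3 [0.4984 0.149  0.2772] [ 3.141 -0.     1.571] F [-0.38 -0.36 -1.38] open 0.134
tilted t 46.5 [0.4981 0.0841 0.2902] [-3.141 -0.905  1.571] F [ 0.25  0.66 -0.51] open 0.134
```

View pics/crop7.png

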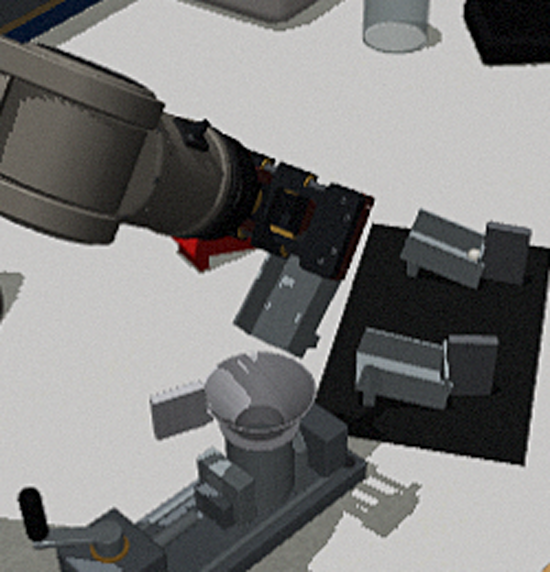

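The pan is empty, no balls are visible outside, and the funnel is still upright. I'll return the scoop to its spot.

```bash
cat >> h.py <<'E'
def putback(c,yaw):
    arm.move_l([*c,.29],[pi,0,yaw],v=.25)
    arm.move_l([*c,TZ+.02],v=.15); b=arm.state()['wrist_force'][2]
    for z in np.arange(TZ+.008,TZ-.006,-.002):
        arm.move_l([*c,z],v=.05)
        if arm.state()['wrist_force'][2]-b>1.5: break
    st('touch'); set_gripper(.45,20); arm.move_l([*c,.27],v=.2); st('free')
E
python3 - <<'E'
from h import *
phi=pi/2; unpour(lip_at(phi),np.array([0,0,.07]))
putback(np.array([.5738,.3417]),.33)
arm.move_ptp([.45,-.2,.30],[pi,0,pi/3])
s,o=look('top8')
for x in o: print(x)
i=np.hstack([cv2.resize(s['img'][160:320,100:350],None,fx=3,fy=3)]); cv2.imwrite('pics/crop8.png',i[:,:,::-1])
for X in (cloud(s),cloud(snap('scene','scene8'))): print('funnel',edgeR(X,JC,.062,.146,.156,.05))
E
```

```text
level t 48.6 [0.4984 0.1467 0.2753] [-3.138e+00 -2.000e-03  1.568e+00] F [-0.07 -0.81 -0.94] open 0.134
touch t 53.0 [0.5741 0.342  0.0564] [-3.141e+00 -1.000e-03  3.300e-01] F [0.1  0.17 0.74] open 0.137
free t 54.8 [0.5733 0.3411 0.2686] [3.141e+00 2.000e-03 3.300e-01] F [ 1.3  -0.02 -0.85] open 0.450
(array([0.58659119, 0.24905931]), 0.5270413521763099, 0.5097763148149058, (51.921485900878906, 12.294445991516113), array([248., 229.]), np.float64(0.07710753811333299))
(array([0.57462134, 0.33872073]), 0.31326962799663394, 0.20687722949999263, (51.503753662109375, 12.351162910461426), array([197., 237.]), np.float64(0.07705566085802816))
(array([0.53041608, 0.43775607]), 0.2705138261557705, 0.17615624240989225, (52.15782928466797, 13.325650215148926), array([152., 252.]), np.float64(0.07645936857018365))
funnel (array([0.4987226, 0.008599 ]), 36)
funnel (array([0.49863686, 0.00949303]), 36)
```

View pics/crop8.png

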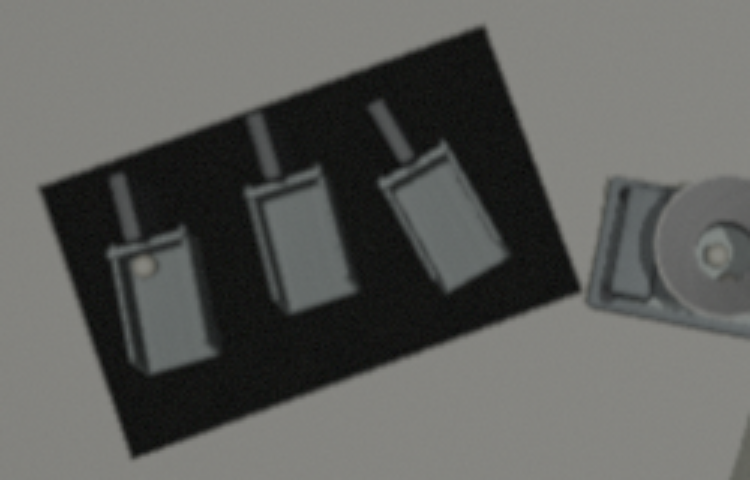

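The crop shows the middle scoop empty and upright, one ball left in the left scoop at (147,266), and a ball seen inside the jar through the spout. The left scoop hasn't moved, so I'll pour it now.

```bash
python3 - <<'E'
from h import *
c=np.array([.5303,.4378]); y=.27; phi=pi/2
pick(c,y); sc,L,up=pour()
i=sc['img'][60:320,180:430]; cv2.imwrite('pics/crop9.png',cv2.resize(i,None,fx=2.2,fy=2.2,interpolation=cv2.INTER_CUBIC)[:,:,::-1])
unpour(L,up); putback(c,y)
arm.move_ptp([.45,-.2,.30],[pi,0,pi/3])
s,o=look('top10')
for x in o: print(x)
cv2.imwrite('pics/crop10.png',cv2.resize(s['img'][160:320,100:380],None,fx=2.8,fy=2.8,interpolation=cv2.INTER_CUBIC)[:,:,::-1])
for X in (cloud(s),cloud(snap('scene','scene10'))): print('funnel',edgeR(X,JC,.062,.146,.156,.05)); p=near(X,JC,.13,.172,.186);print('handle',rect(p))
E
```

```text
above t 59.5 [0.5312 0.4367 0.27  ] [ 3.141 -0.     0.268] F [-0.59  0.16  0.36] open 0.452
down t 61.0 [0.5307 0.4384 0.0571] [-3.141e+00 -1.000e-03  2.700e-01] F [ 0.23  0.28 -0.4 ] open 0.448
grip t 61.6 [0.5304 0.438  0.0563] [-3.141 -0.     0.27 ] F [0.2  0.18 1.28] open 0.137
lift t 63.6 [0.5301 0.4374 0.2888] [3.141e+00 2.000e-03 2.700e-01] F [-0.1   0.69 -1.8 ] open 0.132
over t 65.3 [0.4982 0.1491 0.2771] [ 3.141 -0.     1.571] F [-0.02  0.2  -1.28] open 0.136
tilted t 68.4 [0.4981 0.0843 0.2903] [-3.141 -0.905  1.571] F [ 0.01 -0.74 -1.58] open 0.130
level t 70.5 [0.4984 0.1468 0.2754] [-3.138e+00 -2.000e-03  1.568e+00] F [-1.03 -1.01 -2.51] open 0.133
touch t 75.1 [0.5306 0.4381 0.0563] [-3.141e+00 -1.000e-03  2.700e-01] F [ 1.07 -0.07  0.91] open 0.134
free t 76.9 [0.5299 0.4372 0.2685] [3.14e+00 2.00e-03 2.70e-01] F [-0.12  0.2  -0.45] open 0.448
(array([0.57933936, 0.36503323]), 0.41594401657965674, 0.21545968280106415, (52.42398452758789, 14.347631454467773), array([188., 234.]), np.float64(0.07690058237785763))
(array([0.58656067, 0.24920554]), 0.5284827079817908, 0.47782319008460605, (51.71440505981445, 12.237146377563477), array([246., 231.]), np.float64(0.0772132822413661))
(array([ 0.48646634, -0.04098391]), -0.2985049402686133, -1.0659124686389752, (10.881325721740723, 55.864341735839844), array([384., 256.]), np.float64(0.08247959306950321))
(array([0.53084283, 0.43610764]), 0.23993335273025973, 0.17079859746213863, (51.76787185668945, 12.358980178833008), array([150., 252.]), np.float64(0.0763602276939556))
funnel (array([0.49873746, 0.00859093]), 36)
handle ((462.13397216796875, -54.151466369628906), (45.287269592285156, 10.134665489196777), 59.015743255615234)
funnel (array([0.49866531, 0.00927584]), 36)
handle ((461.7388916015625, -54.237640380859375), (46.16387939453125, 14.703027725219727), 58.466400146484375)
```

View pics/crop10.png

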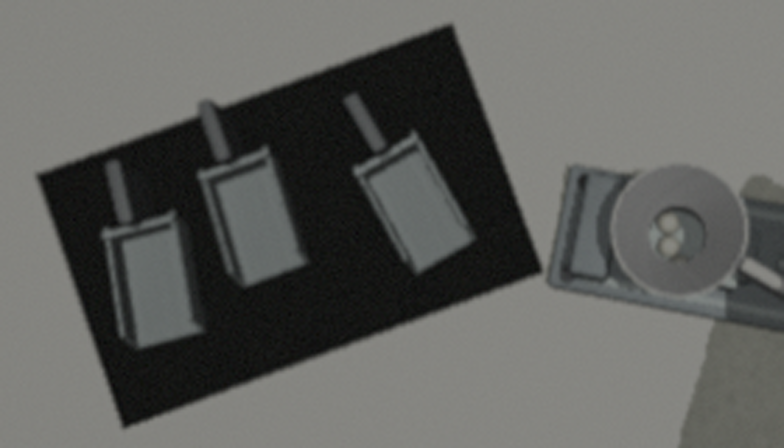

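The left scoop is empty and back in place. The middle one was knocked about 2-3 cm but is upright and on the mat. Two balls show through the spout, so I'll check for the third before lifting the funnel.

```bash
python3 - <<'E'
from h import *
s=snap('top'); sc=snap('scene')
for c,q in(('top',s),('scene',sc)):
    for d in viewer.recognise(c,'ball_a0_center'): print(c,round(d['confidence'],2),np.round(d['uv']),at_z(q,d['uv'],.04)[0].round(3))
    for d in viewer.place_of(c,'mat'): print('mat',at_z(q,d['uv'],.003)[0].round(3))
m=at_z(s,[[114,222],[261,169],[144,311],[293,255]],.003); print('mat corners',m.round(3))
a=cv2.resize(s['img'][210:280,305:375],(560,560),interpolation=cv2.INTER_CUBIC)
cv2.imwrite('pics/crop11.png',a[:,:,::-1])
E
```

```text
mat [0.513 0.321 0.003]
mat [0.51  0.323 0.003]
mat corners [[0.553 0.523 0.003]
 [0.679 0.191 0.003]
 [0.353 0.447 0.003]
 [0.482 0.115 0.003]]
```

View pics/crop11.png

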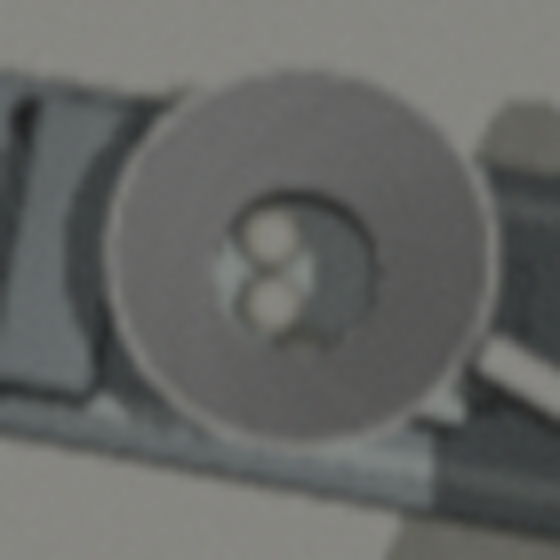

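View pics/scene10.png

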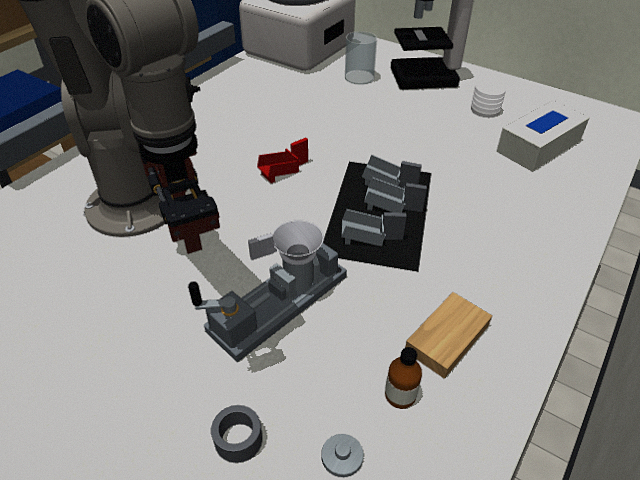

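Two balls show clearly in the jar, with a hint of the third under the spout edge. None are outside or left in the scoops. I'll return the funnel to its stand and then look into the open jar.

```bash
python3 - <<'E'
from h import *
q=[.4614,-.0537]; y0=pi/3; y1=np.radians(7.6); D=[.5353,-.3231]
arm.move_ptp([*q,.27],[pi,0,y0]); set_gripper(.35,20)
arm.move_l([*q,.158],v=.12); st('at'); set_gripper(0,55); st('grip')
arm.move_l([*q,.19],v=.05); arm.move_l([*q,.28],v=.15)
s=snap('top')   # jar opens to view later
arm.move_ptp([*D,.28],[pi,0,y1]); st('over stand')
s=snap('top'); sc=snap('scene')
for X in (cloud(s),cloud(sc)): print('funnel',edgeR(X,np.r_[.608,-.314],.062,.268,.279,.05))
cv2.imwrite('pics/jar.png',np.hstack([cv2.resize(s['img'][210:280,305:375],(400,400),interpolation=cv2.INTER_CUBIC),cv2.resize(sc['img'][215:315,250:350],(400,400),interpolation=cv2.INTER_CUBIC)])[:,:,::-1])
E
```

```text
at t 81.8 [ 0.4619 -0.0536  0.1586] [ 3.141 -0.     1.047] F [ 0.62 -0.48 -0.12] open 0.349
grip t 82.2 [ 0.4617 -0.0538  0.1583] [ 3.141 -0.     1.047] F [-0.48 -0.54  3.37] open 0.110
over stand t 84.9 [ 0.5357 -0.3209  0.2798] [-3.14  -0.     0.136] F [-0.19  0.47 -0.63] open 0.107
funnel (array([ 0.60889504, -0.31155999]), 26)
funnel (array([ 0.60789854, -0.31045357]), 36)
```

View pics/jar.png

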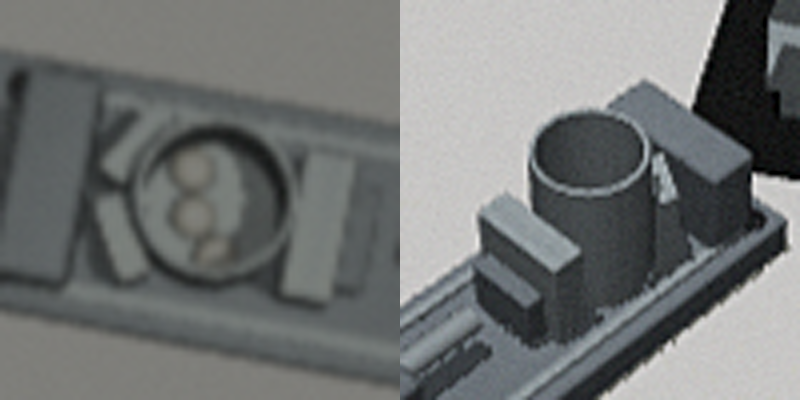

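All three balls are in the clamped jar. The funnel lines up with the stand, so I'll lower it.

```bash
python3 - <<'E'
from h import *
D=[.5353,-.3231]
arm.move_l([*D,.13],v=.15); st(); b=arm.state()['wrist_force']
for z in np.arange(.126,.0905,-.004):
    arm.move_l([*D,z],v=.06); F=arm.state()['wrist_force']-b
    if F[2]>3 or np.hypot(*F[:2])>4: break
a=st('end')
if a['tcp_pos'][2]<.097:
    set_gripper(.35,20); arm.move_l([*D,.27],v=.2); arm.move_ptp([.43,-.2,.35],[pi,0,pi/3])
    s=snap('top','top13'); sc=snap('scene','scene13')
    for X in (cloud(s),cloud(sc)): print('funnel',edgeR(X,np.r_[.608,-.314],.062,.078,.092,.05),'jar',edgeR(X,JC,.04,.103,.117,.03))
    for n,z in(('reagent',0),('slide_box',0),('jar_lid',0)): print(n,[at_z(s,d['uv'],z)[0].round(3) for d in viewer.place_of('top',n)[:1]])
    for x in look()[1]: print(x)
    st()
E
```

```text
t 86.2 [ 0.536  -0.3234  0.131 ] [ 3.141e+00 -1.000e-03  1.330e-01] F [-1.02  0.51 -0.15] open 0.112
end t 88.4 [ 0.5352 -0.323   0.0938] [-3.141  0.     0.133] F [ 0.35  0.41 -0.2 ] open 0.114
funnel (array([ 0.60971514, -0.31504793]), 32) jar (array([0.49773452, 0.00689699]), 36)
funnel (array([ 0.60673833, -0.3131953 ]), 36) jar (array([0.49859175, 0.00705166]), 36)
reagent [array([ 0.79 , -0.091,  0.   ])]
slide_box [array([0.809, 0.07 , 0.   ])]
jar_lid [array([ 0.766, -0.243,  0.   ])]
(array([0.53036603, 0.43628662]), 0.24721034819582868, 0.15023319274884828, (51.479888916015625, 13.572580337524414), array([153., 251.]), np.float64(0.0764101850845206))
(array([0.58630402, 0.24909772]), 0.5230109944875181, 0.44935550945645375, (52.15201187133789, 12.799809455871582), array([243., 229.]), np.float64(0.07742869918738378))
(array([0.57994086, 0.36505588]), 0.40872496912313533, 0.277022254548673, (52.7384147644043, 14.842082977294922), array([188., 234.]), np.float64(0.07687011462255172))
 t 91.2 [ 0.4302 -0.2002  0.3496] [-3.141e+00 -1.000e-03  1.047e+00] F [-0.49 -0.64 -0.04] open 0.349
```

View pics/scene13.png

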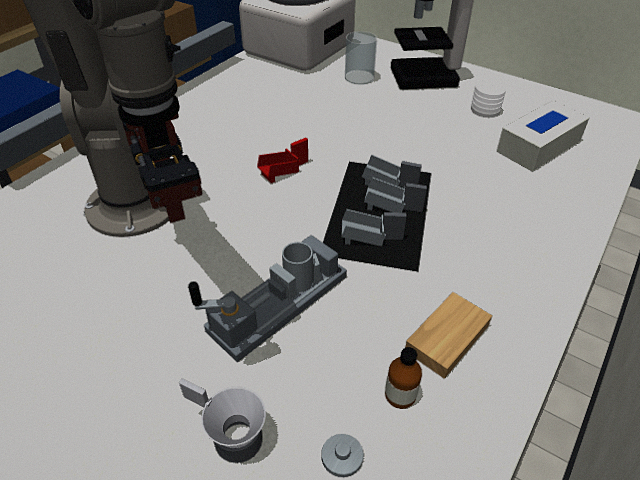

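The final scene shows the funnel in its stand at (235,425), the jar clamped at (297,265), three scoops upright on the mat and the bystanders unmoved. I'll hand the job in.

```bash
python3 -c "
from h import *
job.sign_off(); st()"
```

```text
the job is handed in; nothing more can be done
the job is handed in; nothing more can be done
```

The job is done and handed in at about 91 s of the 210 s allowed. The jar is clamped in the vise with all three balls in it, and the funnel is back in its stand.

- **Clamping:** I set the jar between the jaws and cranked until the handle resisted with about 10 N, the top of the 7–10 N range. That came at about 11.0 rad of handle travel, not the 11.8 given. The pictures put the jaw face at about -30 mm with the jar seated in the V, so I took it as clamped. The jar was in the same place, to about 1 mm, at the end.
- **Pouring:** The left scoop held one ball, the middle one two, and the right one none, so I left the right one alone. After I lifted the funnel off, a look into the jar showed all three balls.
- **Scoops:** All three stand upright on the mat. The middle one was knocked about 2–3 cm after I had put it back. I left it there because its handle end is still about 10 mm inside the mat edge.
- **Bystanders:** The bottle, slide box and jar lid read within about 7 mm of where they started, which is within the networks' scatter. The red look-alike was not touched.

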